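# Tidy the PCR bench after a run

### The arm

A 6-joint arm with a two-finger parallel gripper is mounted at the origin on the work surface. World frame = base frame: x ahead of the robot, y to its left, z up, the work surface at z = 0. Lengths are in m, angles in rad, forces in N, time in s.
With the tool pointing down it reaches from about 0.225 to 0.875 m from the base axis. Payload 3.4 kg.
Tool frame: the origin (TCP) lies at the very end of the fingers, on their centre line; the grasp point (between the pads) lies 19 mm behind it (manip.grasp_offset is the distance from the TCP to the grasp point, in m); z points along the fingers, y is the line along which they close (so a half turn about z gives the same grasp; the last joint's range is limited). The gripper opens to 85 mm and grips with 20 to 120 N. Pads are 22 mm wide; open, the fingers measure 114 mm over their backs; the gripper's body (76 mm by 85 mm) begins 54 mm behind the grasp point. The pads swing forward as they close: fully open they stand 13 mm farther back than shut.
Start: joints at [1.028, 0.276, 1.505, -0, 1.361, -0.121], TCP at [0.235, 0.525, 0.193] pointing down, gripper open.
Joint ranges: [-2.89, 2.89], [-0.75, 2.08], [0.22, 2.7], [-1.18, 4.32], [0.11, 2.71], [-2.7, 2.7]. Speed limits (rad/s): [2.57, 2.57, 3.14, 3.14, 3.14, 3.14].

### API

Orientations are given as a unit quaternion [w, x, y, z].
In Python, from bench import manip gives the robot as it stands. Calls block until the motion is done:
- manip.reach(position, orientation): joint-space move of the TCP to a pose.
- manip.move_straight(position, orientation=None, speed=0.15, force_limit=None): straight line of the TCP; orientation=None keeps the orientation; speed is the mean speed in m/s. With force_limit (N) it stops when the force on the tool has changed by that much, and returns True; else False.
- manip.move_joints(angles): joint-space move.
- manip.command_gripper(opening): finger opening in m; the grip force is fixed at half the most; returns when the fingers have stopped.
- manip.dwell(seconds).
- manip.ik(position, orientation): joint angles nearest the present ones, or None.
- manip.read_camera(name): name is "side" or "top"; returns the picture (480x640x3 uint8, red, green, blue); there is no depth.
- manip.get_calibration(name): a dict with "mtx" (3x3 intrinsics, pixels), "k1" (the pictures are not rectified: a ray, as slopes to the right and down, at radius r is drawn at 1 + k1 r^2 times it, then the intrinsics apply), "R" (3x3) and "t" (3): a world point X has camera coordinates R X + t. Camera axes: x right, y down, z forward; pixel columns grow to the right and rows downward; lengths in m; the calibration is good to about 2 mm. A picture is of the moment at which its call begins. get_calibration takes no time and is no camera call.
A pose or a line that the arm cannot do raises manip.PlanningError and nothing moves.
- manip.finish_job(): hands the job in; it is judged then, once.
Readings, each from a call of its own:
- manip.read_clock(): time.
- manip.read_joints(): joint angles.
- manip.read_joint_vel(): joint speeds.
- manip.read_joint_torque(): joint torques, N m.
- manip.read_tcp_pos(): TCP position.
- manip.read_tcp_rot(): TCP orientation.
- manip.read_wrist_force(): force on the tool from outside, world axes, zero at the start.
- manip.read_torque(): the same for the moment, N m.
- manip.read_finger_gap(): finger opening in m.
- manip.read_finger_force(): force on a finger pad.
Only numpy, scipy, OpenCV 4.12 (cv2) and the standard library are available. Lean on these libraries where they do the work, as an engineer would, in place of code of your own. Each camera call takes 0.05 s, during which the arm holds its last target. There are 200 camera calls.

### The job

Lift the orange tube rack out of the white tray and set it right side up on the sloped aluminium seat, lengthwise along the slope, centred on it and flat against it with its low end at the lip. Sort the things lying on the bench into the trays: every pink-capped tube into the blue tray, every highlighter pen into the white tray and every steel scoop into the green tray. Stand the timer face up in the middle of the white polystyrene block. Leave the roll of tape, the wash bottle and the beaker where they are.

Things in the scene. Friction and masses are not known exactly. Their poses are not given: they have to be found in the camera images.
- tube1: Sample tube: frosted round barrel 28 mm across with a pink hexagonal screw cap (34 mm over flats, at its +x end) and a 34 mm foot ring at its -x end, 115 mm long, about 50 g, lying on the bench. Origin at its centre, 17 mm above its underside; x along the tube. Grip the bare barrel within 30 mm of the origin. It may be absent.
- pen1: Flat highlighter pen: yellow body with black cap (at its +x end), 125 mm long (x), 24 mm wide (y), 16 mm thick (z), about 30 g, lying flat. Origin at its centre. It may be absent.
- tube2: Sample tube: frosted round barrel 28 mm across with a pink hexagonal screw cap (34 mm over flats, at its +x end) and a 34 mm foot ring at its -x end, 115 mm long, about 50 g, lying on the bench. Origin at its centre, 17 mm above its underside; x along the tube. Grip the bare barrel within 30 mm of the origin. It may be absent.
- scoop1: Steel sample scoop, 140 mm long (x), about 60 g: a square handle 14 x 14 mm from x = -70 to +20 mm, then an open bowl 50 mm long, 36 mm wide and 20 mm high to x = +70 mm. Origin on the handle's centre line, 7 mm above its underside. Balanced near x = 0; grip the handle about x = -5 mm. It may be absent.
- pen2: Flat highlighter pen: yellow body with black cap (at its +x end), 125 mm long (x), 24 mm wide (y), 16 mm thick (z), about 30 g, lying flat. Origin at its centre. It may be absent.
- tube3: Sample tube: frosted round barrel 28 mm across with a pink hexagonal screw cap (34 mm over flats, at its +x end) and a 34 mm foot ring at its -x end, 115 mm long, about 50 g, lying on the bench. Origin at its centre, 17 mm above its underside; x along the tube. Grip the bare barrel within 30 mm of the origin. It may be absent.
- pen3: Flat highlighter pen: yellow body with black cap (at its +x end), 125 mm long (x), 24 mm wide (y), 16 mm thick (z), about 30 g, lying flat. Origin at its centre. It may be absent.
- scoop2: Steel sample scoop, 140 mm long (x), about 60 g: a square handle 14 x 14 mm from x = -70 to +20 mm, then an open bowl 50 mm long, 36 mm wide and 20 mm high to x = +70 mm. Origin on the handle's centre line, 7 mm above its underside. Balanced near x = 0; grip the handle about x = -5 mm. It may be absent.
- tube_tray: Blue tray fixed to the bench, open on top, 180 mm (x) by 140 mm (y), 45 mm high, walls and floor 5 mm. Origin at the centre of its underside; stands in the far row, side by side with the other trays and the stand, about 163 mm apart in any order.
- pen_tray: White tray fixed to the bench, open on top, 180 mm (x) by 140 mm (y), 45 mm high, walls and floor 5 mm. Origin at the centre of its underside; stands in the far row, side by side with the other trays and the stand, about 163 mm apart in any order. At the start the orange rack stands in it.
- scoop_tray: Green tray fixed to the bench, open on top, 180 mm (x) by 140 mm (y), 45 mm high, walls and floor 5 mm. Origin at the centre of its underside; stands in the far row, side by side with the other trays and the stand, about 163 mm apart in any order.
- rack: Orange tube rack, a block 110 mm (x) by 50 mm (y) by 45 mm high with round wells in its top, about 150 g. Origin at the centre of its underside. It starts in the white tray, long side roughly along the tray, with about 30 to 40 mm free beside each long face.
- seat: Aluminium seat on a fixed grey stand in the far row: a plate 70 mm wide (y), x from -61 to +81 mm, sloping 0.35 rad; x points up the slope, away from the robot, z square to the plate. Low end: lip 13 mm high, inner face at x = -55 mm. Origin on the plate's top face, 52 mm above the bench: where the middle of the rack's underside lies when the rack lies along the slope against the lip.
- timer: White digital timer with red keys and a grey display on top, 62 mm (x) by 50 mm (y) by 18 mm high, about 120 g, lying flat among the things to sort. Origin at the centre of its underside.
- block: White polystyrene block fixed to the bench at one end of the far row (left or right), 80 mm (x) by 64 mm (y), 70 mm high, flat top. Origin at the centre of its underside.
- tape: Green roll of label tape lying flat among the things to sort, 52 mm across, 19 mm high; a bystander. Origin at the centre of its underside.
- wash_bottle: Whitish wash bottle with a bent spout, 64 mm across, 190 mm tall, standing to the left (+y); a bystander. Origin at the centre of its underside.
- beaker: Empty glass beaker, 80 mm across, 100 mm tall, standing to the right (-y); a bystander. Origin at the centre of its underside.
Mind the look-alikes: they are no part of the job. Leave any purple or turquoise look-alike of the tube3 alone. What is shaped like the pen2 but turquoise is not meant.

How it is judged:
At the end, for the whole second after the job is handed in: Rack at rest on seat, origins within 15 mm up, 10 down, 20 across the slope, 8 off the plate, flat to 6 degrees, lengthwise to 10. Items at rest in their trays: centre within 75 mm along, 62 across, under 60 up. Timer at rest flat on the block, within 18 mm of its middle each way (x of tube1 in the frame of tube_tray between -0.075 and 0.075 m and y of tube1 in the frame of tube_tray between -0.062 and 0.062 m and z of each of tube1, tube2, tube3 in the frame of tube_tray below 0.06 m and linear speed of each of tube1, pen1, tube2, scoop1, pen2, tube3, pen3, scoop2 below 0.03 m/s and x of pen1 in the frame of pen_tray between -0.075 and 0.075 m and y of pen1 in the frame of pen_tray between -0.062 and 0.062 m and z of each of pen1, pen2, pen3 in the frame of pen_tray below 0.06 m and x of tube2 in the frame of tube_tray between -0.075 and 0.075 m and y of tube2 in the frame of tube_tray between -0.062 and 0.062 m and x of scoop1 in the frame of scoop_tray between -0.075 and 0.075 m and y of scoop1 in the frame of scoop_tray between -0.062 and 0.062 m and z of each of scoop1, scoop2 in the frame of scoop_tray below 0.06 m and x of pen2 in the frame of pen_tray between -0.075 and 0.075 m and y of pen2 in the frame of pen_tray between -0.062 and 0.062 m and x of tube3 in the frame of tube_tray between -0.075 and 0.075 m and y of tube3 in the frame of tube_tray between -0.062 and 0.062 m and x of pen3 in the frame of pen_tray between -0.075 and 0.075 m and y of pen3 in the frame of pen_tray between -0.062 and 0.062 m and x of scoop2 in the frame of scoop_tray between -0.075 and 0.075 m and y of scoop2 in the frame of scoop_tray between -0.062 and 0.062 m and x of rack in the frame of seat between -0.01 and 0.015 m and y of rack in the frame of seat between -0.02 and 0.02 m and z of rack in the frame of seat between -0.008 and 0.008 m and angle between the z axis of rack and the z axis of seat, either way round below 0.1 rad and angle between rack's own z axis and vertical below 0.5 rad and angle between the x axis of rack and the x axis of seat, either way round below 0.17 rad and linear speed of each of rack, timer below 0.02 m/s and x of timer in the frame of block between -0.018 and 0.018 m and y of timer in the frame of block between -0.018 and 0.018 m and z of timer in the frame of block between 0.064 and 0.076 m and angle between timer's own z axis and vertical below 0.12 rad); the robot touches nothing.
It fails at once if the tape is moved more than 5 cm from its place (distance of tape from where it was at the start of the episode above 0.05 m).
It fails at once if the wash bottle is moved more than 5 cm from its place (distance of wash_bottle from where it was at the start of the episode above 0.05 m).
It fails at once if the beaker is moved more than 5 cm from its place (distance of beaker from where it was at the start of the episode above 0.05 m).
Of tube1, pen1, tube2, scoop1, pen2, tube3, pen3, scoop2 only 6 to 8 are there at a start; the rules pass over those that are not, and their reading is None.
At some moment in a run one of tube1, pen1, tube2, scoop1, pen2, tube3, pen3, scoop2 may be knocked a few centimetres aside while the robot is not near it.
It also fails if it takes over 210 s, if anything falls off the work surface, if the arm or the gripper's body presses on something with over 40 N, if the wrist force passes 120 N, or if a joint passes its speed limit or range.

## Working session

There is one attempt and no reset: what is moved stays moved. The work goes in short steps, each a Python script; the robot and the scene stay as the last script left them, time stands still between calls to the robot, and variables do not carry over. Pictures are saved under pics/ and viewed, at most 14 in all, crops included, and the job is handed in when it is done.

```bash
mkdir -p pics; ls; python3 - <<'E'
from bench import manip
import cv2
for n in("top","side"):
    cv2.imwrite(f"pics/{n}0.png",manip.read_camera(n)[:,:,::-1]); c=manip.get_calibration(n); print(n,c)
print(manip.read_clock(),manip.read_tcp_rot(),manip.grasp_offset)
E
```

```text
pics
top {'mtx': array([[576.90169093,   0.        , 321.04375061],
       [  0.        , 576.90169093, 236.10193231],
       [  0.        ,   0.        ,   1.        ]]), 'k1': -0.10994697256576914, 'R': array([[ 0.04404712, -0.9990148 , -0.00541191],
       [-0.97886738, -0.04207471, -0.20012087],
       [ 0.19969601,  0.01411229, -0.97975627]]), 't': array([-0.01646161,  0.50904453,  1.51374144])}
side {'mtx': array([[446.00688838,   0.        , 321.35850183],
       [  0.        , 446.00688838, 240.53862597],
       [  0.        ,   0.        ,   1.        ]]), 'k1': -0.052740838667345434, 'R': array([[ 0.76035103, -0.64942096,  0.01089664],
       [-0.44925042, -0.53795682, -0.71328572],
       [ 0.46908462,  0.53745221, -0.70078866]]), 't': array([-0.37656987,  0.27920931,  1.07110864])}
0.1 [-2.73614444e-04  2.09316406e-01  9.77847610e-01 -7.86282892e-04] 0.0187
```

View pics/top0.png

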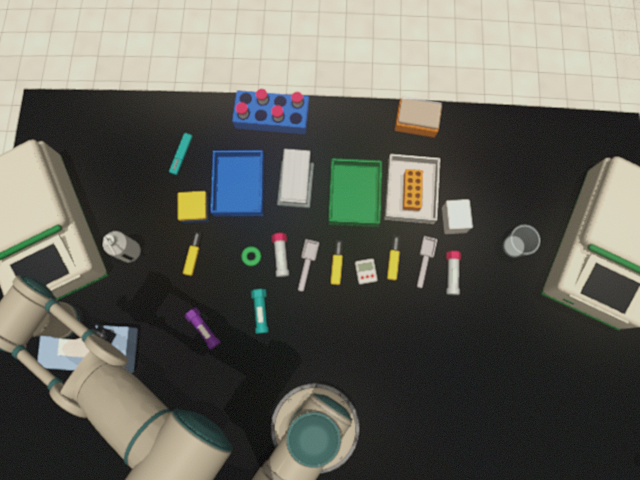

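View pics/side0.png

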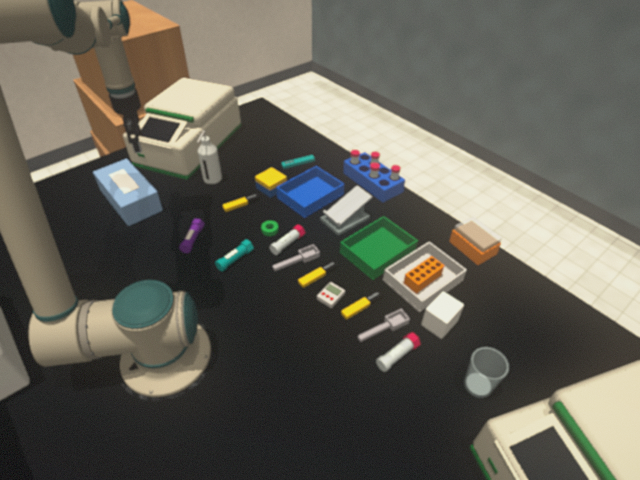

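Top view: yellow pens at (190,254), (337,262), (393,258). Pink-capped tubes are at (280,255) and (453,272), and scoops at (308,264) and (427,262). The timer is at (366,270), tape at (251,256), rack in the white tray at (413,189), seat at (295,178), blue tray at (237,183), green tray at (355,192) and block at (457,216). 

Look-alikes to leave alone: purple tube (202,328), turquoise tube (261,311), turquoise pen (180,154), and the upright pink-capped tubes in the blue rack, which aren't lying on the bench.

```bash
cat > h.py <<'E'
from bench import manip
import numpy as np, cv2
from scipy.spatial.transform import Rotation as Ro
def ground(px,z,cam="top"):
    c=manip.get_calibration(cam); K=c["mtx"]
    u=cv2.undistortPoints(np.float64(px).reshape(-1,1,2),K,np.array([c["k1"],0,0,0,0.])).reshape(-1,2)
    d=np.c_[u,np.ones(len(u))]@c["R"]; o=-c["R"].T@c["t"]
    return o+d*((z-o[2])/d[:,2])[:,None]
def blobs(mask,z,amin=60,cam="top"):
    """Contours of a mask, on the plane z: centre, long axis angle, sizes (mm), pixel centre."""
    out=[]
    for c in cv2.findContours(mask.astype(np.uint8),cv2.RETR_EXTERNAL,cv2.CHAIN_APPROX_NONE)[0]:
        if cv2.contourArea(c)<amin: continue
        p=ground(c.reshape(-1,2),z,cam)[:,:2]
        (x,y),(w,h),a=cv2.minAreaRect((p*1000).astype(np.float32))
        a=np.radians(a+(90 if h>w else 0)); a=(a+np.pi/2)%np.pi-np.pi/2
        out.append((np.round([x,y],1),round(a,3),round(max(w,h)),round(min(w,h)),c.reshape(-1,2).mean(0).round()))
    return sorted(out,key=lambda b:b[4][0])
def masks(im):
    hsv=cv2.cvtColor(im,cv2.COLOR_RGB2HSV); H,S,V=[hsv[...,i].astype(int) for i in range(3)]
    return dict(yellow=(abs(H-24)<6)&(S>120)&(V>90), orange=(H>8)&(H<21)&(S>130)&(V>90), pink=((H>165)|(H<3))&(S>120)&(V>90),
      blue=(abs(H-108)<10)&(S>150)&(V>60), green=(abs(H-68)<12)&(S>100)&(V>50), white=(S<90)&(V>90), fg=V>75)
E
python3 - <<'E'
from h import *
im=cv2.imread("pics/top0.png")[:,:,::-1].copy(); m=masks(im)
for k,z in dict(yellow=.016,orange=.05,blue=.045,green=.045,pink=.02,white=.045,fg=.012).items():
    print(k,z)
    for b in blobs(m[k],z,30):
        if b[4][1]<300 and 140<b[4][0]<545 and b[4][1]>130: print(*b)
E
```

```text
yellow 0.016
[433.1 365.2] -0.161 85 30 [190. 260.]
[590.2 376.3] 0.098 84 83 [191. 205.]
[425.8 -39.4] -0.045 84 30 [336. 269.]
[ 445.3 -195.3] -0.088 85 30 [393. 265.]
[ 652.5 -245.4] -0.437 67 45 [412. 193.]
orange 0.05
[ 652.4 -243. ] 0.012 114 50 [413. 189.]
blue 0.045
[654.4 247.9] 0.047 190 145 [237. 182.]
green 0.045
[447.5 193.2] 0.045 55 55 [251. 256.]
[640.5 -82.6] -0.006 192 143 [355. 192.]
pink 0.02
[508.8 122.7] -1.449 40 27 [279. 237.]
[ 479.5 -360.4] -1.53 40 25 [453. 255.]
white 0.045
[596.9  21.5] -1.531 2030 1357 [195. 167.]
[445.8 111.5] 0.125 99 33 [280. 259.]
[675.1  83.5] -0.039 167 91 [296. 178.]
[429.   43.1] -0.191 143 40 [307. 263.]
[ 420.4 -118.8] 0.209 66 55 [366. 271.]
[ 658.4 -242.4] -0.047 194 147 [412. 188.]
[ 452.  -279.1] -0.189 144 41 [425. 260.]
[ 416.3 -355.1] -0.0 98 33 [453. 276.]
[ 583.6 -366.3] 0.105 96 82 [457. 216.]
[ 517.4 -548.2] -0.775 107 83 [522. 241.]
fg 0.012
[745.2 425.1] -0.281 129 29 [180. 153.]
[451.1 362.9] -0.168 121 31 [192. 255.]
[589.4 376.8] 0.097 89 84 [192. 206.]
[578.3  21.2] -1.531 2074 1441 [218. 169.]
[664.8 253.2] 0.051 196 151 [237. 182.]
[453.5 198.4] -0.726 55 54 [251. 256.]
[462.  119.2] 0.11 125 42 [280. 254.]
[685.4  85.2] -0.043 172 95 [296. 178.]
[434.4  44.6] -0.196 147 43 [306. 263.]
[444.9 -40.3] -0.049 122 30 [337. 264.]
[650.2 -84.8] -0.002 196 148 [355. 192.]
[ 425.2 -121. ] 0.209 68 57 [366. 271.]
[ 463.5 -197.4] -0.085 122 31 [394. 259.]
[ 667.7 -247.1] -0.048 200 151 [412. 188.]
[ 457.  -284.9] -0.184 149 43 [425. 260.]
[ 432.3 -363.8] 0.002 124 42 [453. 272.]
[ 591.9 -373.2] 0.105 101 86 [457. 216.]
[ 530.8 -556.2] -1.369 111 87 [522. 241.]
```

```bash
python3 - <<'E'
import cv2
im=cv2.imread("pics/top0.png")[135:300,165:485]
cv2.imwrite("pics/crop0.png",cv2.resize(im,(800,412),interpolation=cv2.INTER_CUBIC))
E
```

```text
(no output)
```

View pics/crop0.png

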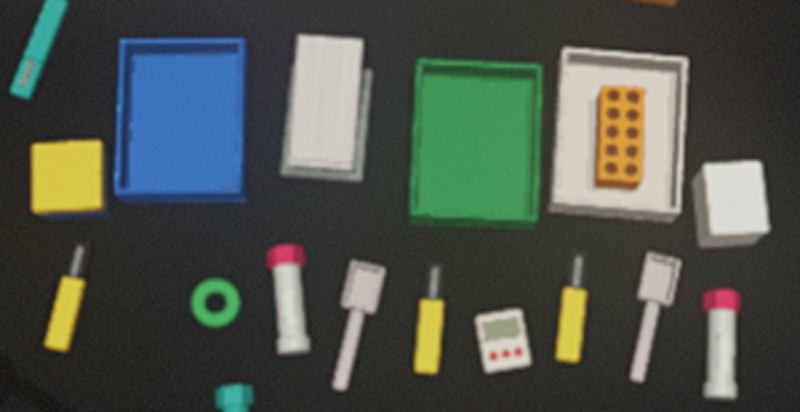

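The crop confirms 2 tubes, 3 pens, 2 scoops and the timer, and the sizes match the description. Next I'll measure the seat plate corners and the block's top face by brightness.

```bash
python3 - <<'E'
from h import *
im=cv2.imread("pics/top0.png")[:,:,::-1].copy(); g=im.min(2)
print(g[145:212:6,278:318:3]); print(g[198:236:4,438:476:3])
def quad(box,th):
    x0,y0,x1,y1=box; m=np.zeros(g.shape,np.uint8); m[y0:y1,x0:x1]=g[y0:y1,x0:x1]>th
    m=cv2.morphologyEx(m,cv2.MORPH_OPEN,np.ones((3,3)))
    c=max(cv2.findContours(m,cv2.RETR_EXTERNAL,cv2.CHAIN_APPROX_NONE)[0],key=cv2.contourArea)
    h=cv2.convexHull(c); 
    for e in np.arange(1,12,.5):
        q=cv2.approxPolyDP(h,e,True)
        if len(q)<=4: break
    return q.reshape(-1,2)
for th in(150,165,180): print(th,quad((270,140,322,215),th).tolist(), quad((430,190,482,245),th).tolist())
E
```

```text
[[ 50  54  51  49  55  53  53  53  51  53  48  47  52  53]
 [ 54  45 158 199 199 201 197 196 196 193 176  52  51  48]
 [ 50  51 177 198 196 197 197 197 198 197 186  41  48  53]
 [ 50  83 192 196 196 197 196 196 200 197 172 104  59  50]
 [ 52 107 194 196 196 194 197 197 199 197 153 123  50  52]
 [ 42 134 197 197 197 194 197 197 199 196 128 131  48  46]
 [ 54 148 197 197 197 194 197 196 200 197 116 121  50  46]
 [ 70 162 197 195 196 195 197 196 198 193 126 103  48  52]
 [103 174 196 196 195 195 197 198 196 193 144  72  52  50]
 [117 186 188 181 181 180 185 184 188 167 139  60  49  47]
 [ 79  86  96 103 111 116 124 124 128 144 144  43  48  47]
 [ 45  51  46  48  51  48  48  45  51  47  47  49  47  51]]
[[116  48  52  44  43  46  43  47  57  57  50  46  43]
 [110  51  56 201 213 213 214 212 212 211 206  38  42]
 [ 91  53 107 181 210 212 211 211 213 212 210  53  41]
 [ 54  60 107 152 214 211 213 212 211 211 212  80  46]
 [ 50  52 104 141 213 212 212 212 213 212 213 109  39]
 [ 45  49 107 116 211 213 212 212 212 211 211 158  46]
 [ 51  47 103 106 213 212 212 212 212 211 213 173  40]
 [ 48  48 101 105 208 216 214 213 212 210 210 198  44]
 [ 50  49  89 113 115 110 112 112 113 114  86  44  44]
 [ 52  48  49  66  60  61  53  49  49  43  48  47  45]]
150 [[309, 151], [305, 202], [280, 200], [284, 150]] [[468, 200], [471, 227], [450, 228], [447, 201]]
165 [[308, 151], [304, 202], [281, 200], [285, 150]] [[468, 200], [471, 227], [450, 228], [447, 201]]
180 [[308, 152], [304, 199], [282, 199], [285, 150]] [[468, 200], [471, 226], [451, 228], [447, 201]]
```

```bash
python3 - <<'E'
from h import *
hi=ground([[284.5,150],[309,151.2]],.0798)[:,:2]*1000; lo=ground([[280,200.5],[305,202.5]],.0433)[:,:2]*1000
print("seat",hi,lo,np.linalg.norm(hi[0]-hi[1]),np.linalg.norm(lo[0]-lo[1]))
H,L=hi.mean(0),lo.mean(0); d=H-L; print(np.linalg.norm(d),"expect",142*np.cos(.35)+13*np.sin(.35),"yaw",np.arctan2(d[1],d[0]))
u=d/np.linalg.norm(d); print("origin from hi",H-u*81*np.cos(.35),"from lo",L+u*(61*np.cos(.35)+13*np.sin(.35)))
b=ground([[446.5,200.5],[468.5,199.5],[471.3,227],[450,228.3]],.07)[:,:2]*1000
print("block",b.mean(0),[np.linalg.norm(b[i]-b[i-1]) for i in range(4)],[np.arctan2(*(b[i]-b[j])[::-1]) for i,j in((0,3),(1,2))])
im=cv2.imread("pics/top0.png")[:,:,::-1].copy(); m=masks(im)
for n,z,c in (("pen",.008,"fg"),("tube",.017,"fg"),("scoop",.009,"fg"),("timer",.009,"fg"),("tray",.0225,"fg")):
    for q in blobs(m[c],z,30):
        if 140<q[4][0]<475 and 130<q[4][1]<300 and q[2]<300: 
            if (n=="pen" and 115<q[2]<126 and q[3]<33) or(n=="tube" and 115<q[2]<128 and q[3]>35)or(n=="scoop" and q[2]>135 and q[2]<152)or(n=="timer" and q[2]<80 and q[4][0]>300) or(n=="tray" and q[2]>180): print(n,*q)
print(manip.ik([.66,.085,.15],Ro.from_euler("y",180-20,degrees=True).as_quat()[[3,0,1,2]]))
E
```

```text
seat [[741.11071075 116.57211385]
 [740.36230868  48.91699343]] [[606.46856856 123.66765148]
 [603.65949269  54.25870521]] 67.65925970819818 69.46576659840119
135.81492140805 expect 137.8485967212487 yaw -0.04580350656271043
origin from hi [664.72712211  86.22848685] from lo [666.75866451  86.13536996]
block [ 583.48129562 -366.42117141] [np.float64(77.8255437952038), np.float64(60.964566862888304), np.float64(77.04499785087796), np.float64(58.539647879387374)] [np.float64(0.12133955402077902), np.float64(0.09009269440758519)]
pen [451.8 363.9] -0.168 122 31 [192. 255.]
pen [445.6 -40.4] -0.049 122 30 [337. 264.]
pen [ 464.2 -197.8] -0.085 122 31 [394. 259.]
tube [461.2 118.7] 0.11 124 42 [280. 254.]
tube [ 431.5 -362.7] 0.002 123 42 [453. 272.]
scoop [434.8  44.7] -0.196 147 43 [306. 263.]
scoop [ 457.5 -285.4] -0.184 149 43 [425. 260.]
timer [ 425.6 -121.2] 0.209 68 57 [366. 271.]
tray [661.7 251.4] 0.051 195 150 [237. 182.]
tray [647.2 -84.4] -0.002 195 147 [355. 192.]
tray [ 664.6 -245.6] -0.048 199 150 [412. 188.]
[ 0.02980572  0.25511118  1.70993562 -0.01384243  0.8276705  -1.53342112]
```

```bash
cat >> h.py <<'E'
def down(a,pitch=0.):
    """Tool pointing down, tool x along yaw a (or opposite, whichever keeps the last joint mid-range); pitch tilts x up."""
    return [ (Ro.from_euler("z",b)*Ro.from_euler("y",-pitch*s)*Ro.from_euler("x",np.pi)) for b,s in((a,1),(a+np.pi,-1))]
def q4(r): return r.as_quat()[[3,0,1,2]]
def pose(p,a,pitch=0.):
    best=None
    for r in down(a,pitch):
        j=manip.ik(p,q4(r))
        if j is not None and (best is None or abs(j[5])<abs(best[0])): best=(j[5],q4(r))
    return best[1]
def pick(xy,a,zt,opening,up=.2,wmin=.01):
    p=np.array([xy[0],xy[1],up]); q=pose(p,a)
    manip.command_gripper(opening); manip.reach(p,q)
    hit=manip.move_straight([p[0],p[1],zt],speed=.25,force_limit=12)
    manip.command_gripper(0.); g=manip.read_finger_gap()
    manip.move_straight([p[0],p[1],up],speed=.3)
    print("pick",xy,"hit",hit,"gap",round(g,4),"after lift",round(manip.read_finger_gap(),4),"t",round(manip.read_clock(),1))
    return manip.read_finger_gap()>wmin
def place(xy,a,zt,opening,up=.2):
    p=np.array([xy[0],xy[1],up]); q=pose(p,a); manip.reach(p,q)
    hit=manip.move_straight([p[0],p[1],zt],speed=.25,force_limit=12)
    manip.command_gripper(opening); manip.dwell(.1)
    manip.move_straight([p[0],p[1],up],speed=.3); print("placed hit",hit,"t",round(manip.read_clock(),1))
E
python3 - <<'E'
from h import *
im=cv2.imread("pics/side0.png")[:,:,::-1].copy(); m=masks(im)
for b in blobs(m["orange"],.0275,60,"side"): print("side",*b)
im=cv2.imread("pics/top0.png")[:,:,::-1].copy(); m=masks(im)
for b in blobs(m["orange"],.0275,60): print("top",*b)
print(pick((.656,-.2445),.012,.018,.066,wmin=.045))
im=manip.read_camera("side"); cv2.imwrite("pics/side1.png",im[:,:,::-1]); cv2.imwrite("pics/top1.png",manip.read_camera("top")[:,:,::-1])
E
```

```text
side [ 341.5 1357.4] 1.562 554 52 [ 98. 101.]
side [ 888. 2303.] -1.57 698 344 [144.  24.]
side [ 664. -241.] -0.02 138 65 [424. 274.]
side [ 848.6 -268.4] -1.147 144 116 [474. 248.]
top [ 873.2 -258.5] 1.443 126 97 [410. 124.]
top [ 659.1 -246.3] 0.012 115 51 [413. 189.]
pick (0.656, -0.2445) hit False gap -0.0002 after lift -0.0001 t 5.8
False
```

View pics/side1.png

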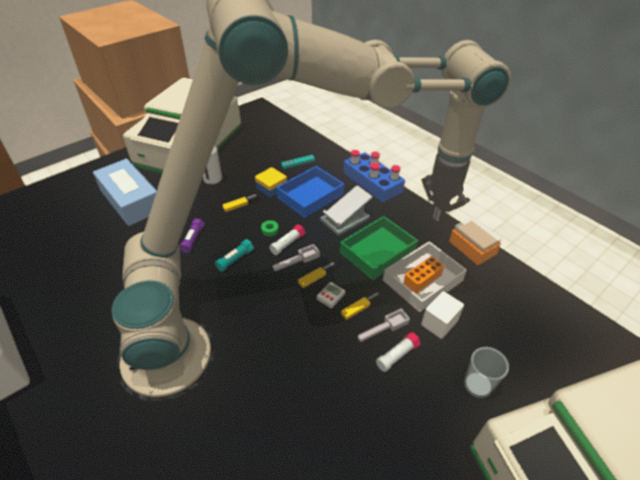

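The side view shows the gripper empty and shut at (437,213), with the rack still in the tray at (424,272). I'll check whether the arm reached the commanded poses.

```bash
python3 - <<'E'
from h import *
print(manip.read_tcp_pos(),Ro.from_quat(np.r_[manip.read_tcp_rot()[1:],manip.read_tcp_rot()[0]]).as_matrix().round(3),manip.read_finger_gap(),manip.read_joints())
print(manip.read_wrist_force())
manip.command_gripper(.066);print(manip.read_finger_gap())
manip.reach([.45,-.6,.3],pose([.45,-.6,.3],0.))
t=manip.read_camera("top");cv2.imwrite("pics/top2.png",t[:,:,::-1])
m=masks(t)
for b in blobs(m["orange"],.0275,60): print("top",*b)
im=t[145:225,380:480,::-1]
cv2.imwrite("pics/crop2.png",cv2.resize(im,None,fx=6,fy=6,interpolation=cv2.INTER_CUBIC))
E
```

```text
[ 0.65446052 -0.24380416  0.19675306] [[ 1.     0.012 -0.005]
 [ 0.012 -1.     0.003]
 [-0.005 -0.003 -1.   ]] -0.00010020923666054121 [-4.56133607e-01  4.67200500e-01  1.19689902e+00 -3.01947416e-06
  1.48322619e+00  1.10275889e+00]
[-0.38993595  0.06615601 -0.05577807]
0.06598673842187108
top [ 852.6 -237.6] 0.916 147 83 [410. 124.]
top [ 659.3 -246. ] 0.005 115 51 [413. 189.]
```

View pics/crop2.png

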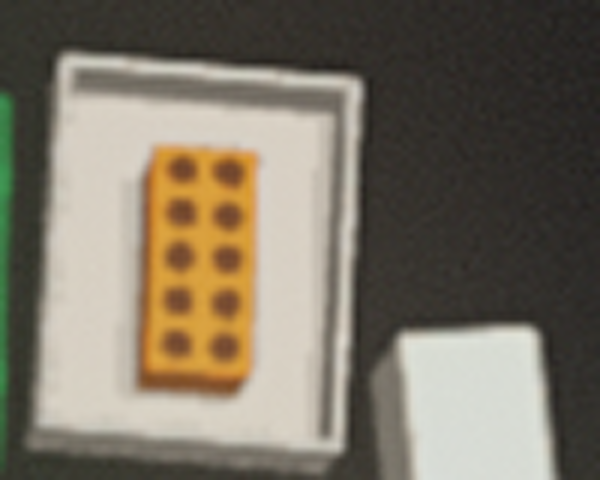

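The rack moved only about 0.2 mm, and the arm goes where it's told. I'll retry the pick and log the state at the bottom.

```bash
python3 - <<'E'
from h import *
p=[.657,-.245]; q=pose([*p,.15],.005); manip.command_gripper(.066); manip.reach([*p,.15],q)
print(manip.read_tcp_pos(), manip.read_finger_gap())
print(manip.move_straight([*p,.018],speed=.15)); print(manip.read_tcp_pos(),manip.read_finger_gap(),manip.read_wrist_force())
manip.command_gripper(.04); print(manip.read_tcp_pos(),manip.read_finger_gap(),manip.read_finger_force(),manip.read_clock())
cv2.imwrite("pics/side3.png",cv2.resize(manip.read_camera("side")[180:330,350:550,::-1],None,fx=4,fy=4,interpolation=cv2.INTER_CUBIC))
E
```

```text
[ 0.65711454 -0.24670734  0.15062743] 0.0658584644494668
False
[ 0.65783939 -0.24559421  0.01909224] 0.06608876508206174 [-0.06900849  1.0918774   0.56948636]
[ 0.65721097 -0.24506013  0.01853842] 0.039871784326202336 0.0 11.35
```

View pics/side3.png

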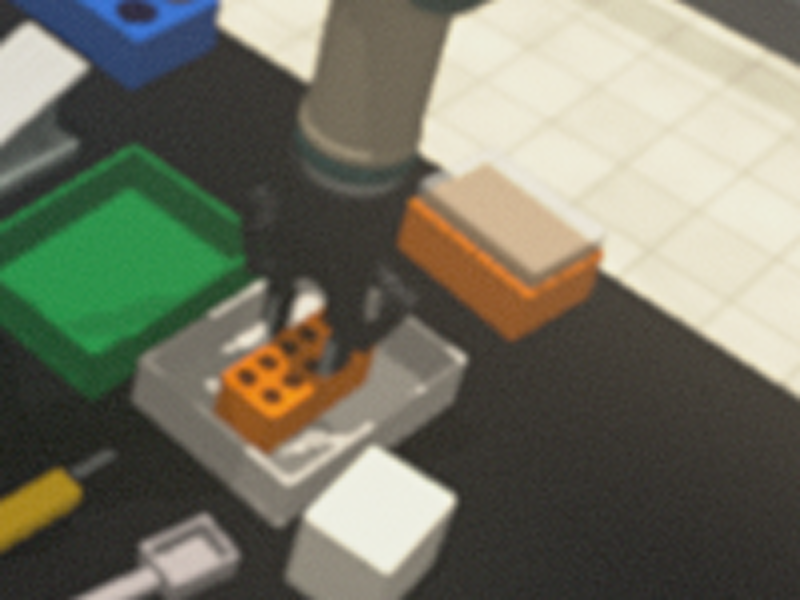

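The side crop shows the fingers straddling the rack at (300,330), yet the gap reads 40 mm with zero finger force, so that gap reading can't be trusted. I'll close fully, wait, lift a little and look.

```bash
python3 - <<'E'
from h import *
t=manip.read_clock(); manip.command_gripper(0.); print("took",manip.read_clock()-t)
for _ in range(4): print(manip.read_finger_gap(),manip.read_finger_force(),manip.read_tcp_pos()); manip.dwell(.3)
a=manip.read_camera("side")[180:330,350:550,::-1]
p=manip.read_tcp_pos(); manip.move_straight([.657,-.245,.09],speed=.08); print(manip.read_finger_gap(),manip.read_finger_force(),manip.read_wrist_force())
b=manip.read_camera("side")[180:330,350:550,::-1]
cv2.imwrite("pics/side4.png",cv2.resize(np.hstack([a,b]),None,fx=2,fy=2,interpolation=cv2.INTER_CUBIC))
E
```

```text
took 0.46669999999999945
0.0001192955148053892 0.0 [ 0.65701977 -0.24503675  0.0179815 ]
-0.00025489158218338086 0.0 [ 0.65698707 -0.24504925  0.01797916]
-7.63279355046627e-06 0.0 [ 0.65699665 -0.24499267  0.01800073]
-0.00016428209777068963 0.0 [ 0.65698969 -0.24500162  0.01799255]
0.00011633714456838071 0.0 [-0.32548709  0.01331605 -0.01482865]
```

View pics/side4.png

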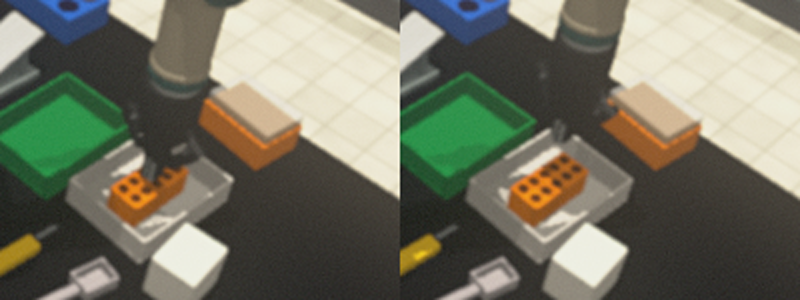

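```bash
python3 - <<'E'
from h import *
def proj(X,cam):
    c=manip.get_calibration(cam); return cv2.projectPoints(np.float64([X]),cv2.Rodrigues(c["R"])[0],c["t"],c["mtx"],np.array([c["k1"],0,0,0,0.]))[0].ravel().round(1)
p=manip.read_tcp_pos()
print(p,"side tip",proj(p,"side"),proj(p+[0,0,.05],"side"),"top",proj(p,"top"))
print("rack top centre .05",proj([.657,-.245,.05],"side"),proj([.657,-.245,.05],"top"))
for z in(.09,.12,.14): print(z,ground([[431,249]],z,"side"))
s=manip.read_camera("side"); cv2.imwrite("pics/s5.png",s[:,:,::-1]); t=manip.read_camera("top"); 
cv2.imwrite("pics/c5.png",np.hstack([cv2.resize(s[215:295,390:470,::-1],(400,400),interpolation=cv2.INTER_CUBIC),cv2.resize(t[150:230,375:455,::-1],(400,400),interpolation=cv2.INTER_CUBIC)]))
E
```

```text
[ 0.65645038 -0.24472975  0.08912256] side tip [427.3 260.2] [430.8 247. ] top [415.9 183.9]
rack top centre .05 [425.  269.9] [413.8 187.8]
0.09 [[ 0.69597193 -0.22447036  0.09      ]]
0.12 [[ 0.66865382 -0.23994296  0.12      ]]
0.14 [[ 0.65044175 -0.25025803  0.14      ]]
```

View pics/c5.png

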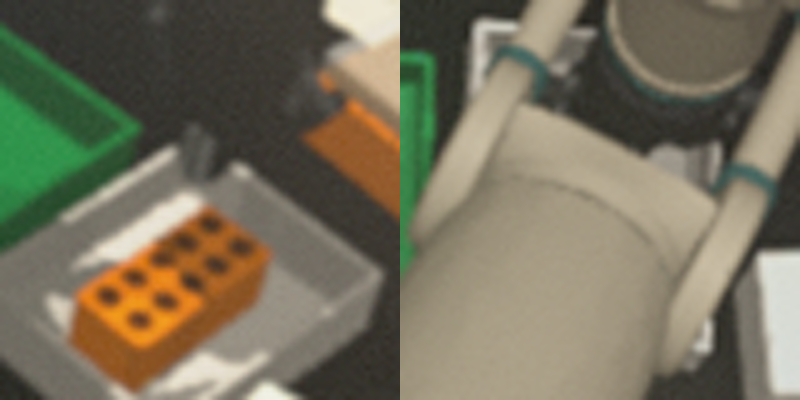

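The shut fingertip is seen at side (430,251), but the reported TCP projects to (427,260). The real tip is therefore about 40 mm higher than reported. I'll touch the bare bench with shut fingers and measure the offset.

```bash
cat >> h.py <<'E'
def proj(X,cam):
    c=manip.get_calibration(cam); return cv2.projectPoints(np.float64([X]),cv2.Rodrigues(c["R"])[0],c["t"],c["mtx"],np.array([c["k1"],0,0,0,0.]))[0].ravel().round(1)
E
python3 - <<'E'
from h import *
manip.command_gripper(0.)
manip.move_straight([.657,-.245,.2],speed=.25)
x,y=.36,-.25
q=pose([x,y,.1],0.); manip.reach([x,y,.1],q)
try:
    print(manip.move_straight([x,y,-.06],speed=.03,force_limit=6))
except Exception as e: print(repr(e))
manip.dwell(.2); p=manip.read_tcp_pos(); print(p,manip.read_wrist_force(),manip.read_clock())
s=manip.read_camera("side"); t=manip.read_camera("top"); u=proj([x,y,0],"side"); v=proj([x,y,0],"top"); print(u,v)
def cr(im,c): c=c.astype(int); return cv2.resize(im[c[1]-60:c[1]+20,c[0]-40:c[0]+40,::-1],(400,400),interpolation=cv2.INTER_CUBIC)
cv2.imwrite("pics/c6.png",np.hstack([cr(s,u),cr(t,v)]))
E
```

```text
True
[ 0.36006755 -0.25005922 -0.03837411] [-0.04260731 -0.34917216  5.4153589 ] 20.4667
[345.3 341.9] [411.5 296.8]
```

View pics/c6.png

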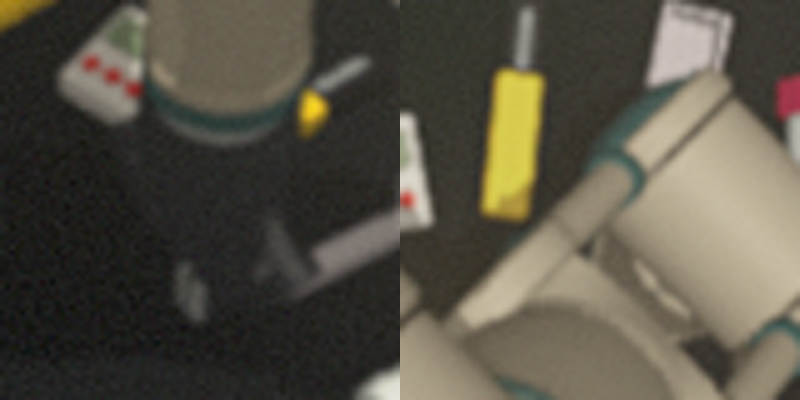

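Contact came at a reported z = −0.038, and the side view puts the tip (345,345) within a few mm of the commanded x,y. The real fingertip is therefore 38 mm short of the TCP. I'll correct for this, pick the rack, hold it tilted above the seat and check whether the offset follows the tool axis.

```bash
cat >> h.py <<'E'
TO=.0385   # measured: true fingertip lies this far behind the reported TCP along the tool
def pick(xy,a,zt,opening,up=.19,wmin=.01):
    p=np.array([xy[0],xy[1],up-TO]); q=pose(p,a)
    manip.command_gripper(opening); manip.reach(p,q)
    hit=manip.move_straight([p[0],p[1],zt-TO],speed=.2,force_limit=10)
    zb=manip.read_tcp_pos()[2]+TO
    manip.command_gripper(0.); g=manip.read_finger_gap()
    manip.move_straight(p,speed=.25)
    g2=manip.read_finger_gap()
    print("pick",xy,"hit",hit,"tip z",round(zb,4),"gap",round(g,4),"lifted",round(g2,4),"t",round(manip.read_clock(),1))
    return g2>wmin
def place(xy,a,zt,opening,up=.19):
    p=np.array([xy[0],xy[1],up-TO]); q=pose(p,a); manip.reach(p,q)
    hit=manip.move_straight([p[0],p[1],zt-TO],speed=.2,force_limit=10)
    zb=manip.read_tcp_pos()[2]+TO
    manip.command_gripper(opening); manip.dwell(.1)
    manip.move_straight(p,speed=.3); print("placed hit",hit,"tip z",round(zb,4),"t",round(manip.read_clock(),1))
SEAT=np.array([.666,.0862,.052]); SY=-.046
SR=Ro.from_euler("z",SY)*Ro.from_euler("y",-.35); SX,SYV,SZ=SR.as_matrix().T
E
python3 - <<'E'
from h import *
manip.move_straight([.36,-.25,.15],speed=.25)
ok=pick((.657,-.2455),.005,.023,.068,wmin=.045)
if ok:
    X=SEAT+SX*.003+SZ*.08; q=pose(X,SY,.35)
    tip=X+SZ*.018; manip.reach(tip-SZ*TO,q); manip.dwell(.3)
    print(manip.read_tcp_pos()-(tip-SZ*TO))
    s=manip.read_camera("side"); t=manip.read_camera("top")
    cv2.imwrite("pics/c7.png",np.hstack([cv2.resize(s[150:250,290:390,::-1],(400,400)),cv2.resize(t[130:230,245:345,::-1],(400,400))]))
    for e in (0,1): # tool-axis / world-z hypothesis
        O=X+e*(np.array([0,0,TO])-SZ*TO)
        print([proj(O+SX*i*.055+SYV*j*.025+SZ*.045,"side") for i in(-1,1) for j in(-1,1)],[proj(O+SX*i*.055-SYV*.025+SZ*0,"side") for i in (-1,1)])
    cv2.imwrite("pics/s7.png",s[:,:,::-1])
E
```

```text
pick (0.657, -0.2455) hit False tip z 0.0245 gap 0.0492 lifted 0.0489 t 25.4
[ 1.30661962e-04 -2.40808650e-04  2.58163672e-05]
[array([327.8, 197.8]), array([317.2, 189.1]), array([356.1, 174. ]), array([344.9, 166. ])] [array([331.7, 207.1]), array([359.1, 183.8])]
[array([331.5, 195.4]), array([320.7, 186.8]), array([359.6, 171.8]), array([348.4, 163.8])] [array([335.2, 204.7]), array([362.4, 181.5])]
```

View pics/c7.png

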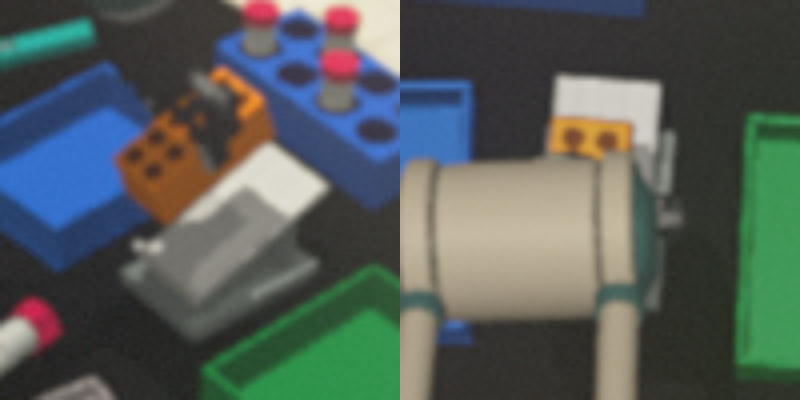

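The rack is held over the seat in the side view, with top corners near (319,189), (330,197), (358,177) and (345,167). These fit the tool-axis hypothesis. I'll check the far edge in the top view and then lower it.

```bash
python3 - <<'E'
from h import *
X=SEAT+SX*.003+SZ*.08
print("top pred",[proj(X+SX*.055+SYV*j*.025+SZ*.045,"top") for j in(1,-1)],"seen (283,159.5),(303,160.5)")
# lower along the plate normal, off the tip height the rack is held at (18 mm above underside)
base=SEAT+SX*.003+SZ*.0195-SZ*TO
manip.move_straight(base+SZ*.02,speed=.12)
h=manip.move_straight(base-SZ*.006,speed=.03,force_limit=6); print(h,(manip.read_tcp_pos()-base)@SR.as_matrix(),manip.read_wrist_force())
t=manip.read_camera("side")
cv2.imwrite("pics/c8.png",cv2.resize(t[150:250,270:400,::-1],(780,600),interpolation=cv2.INTER_CUBIC))
print([proj(SEAT+SX*i*.055+SYV*j*.025+SZ*.045,"side") for i in(-1,1) for j in(-1,1)])
E
```

```text
top pred [array([282.5, 158.4]), array([302., 160.])] seen (283,159.5),(303,160.5)
True [-1.23532469e-04 -2.02303708e-04  3.94196222e-05] [-1.18095939 -0.01346622  3.03232221]
[array([333.7, 214.5]), array([323.4, 205.9]), array([360.6, 191.6]), array([349.9, 183.6])]
```

View pics/c8.png

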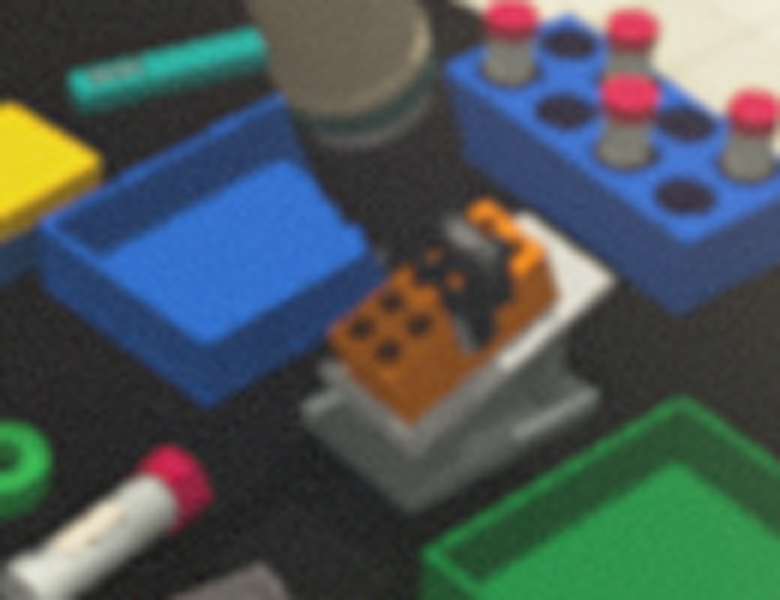

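Contact came exactly at the expected height, and the rack's low corner is at side (325,206) against a predicted (323,206). It lies flush on the plate at the lip. I'll release it and then do the timer.

```bash
python3 - <<'E'
from h import *
manip.command_gripper(.064); manip.dwell(.2)
p=manip.read_tcp_pos(); manip.move_straight(p+SZ*.1,speed=.15)
if pick((.4256,-.1212),.209,.005,.068,wmin=.04): place((.5835,-.3664),.105,.0765,.066)
t=manip.read_camera("top"); cv2.imwrite("pics/top9.png",t[:,:,::-1]); s=manip.read_camera("side"); cv2.imwrite("pics/side9.png",s[:,:,::-1])
for b in blobs(masks(t)["fg"],.012,30):
    if 140<b[4][0]<475 and 130<b[4][1]<300 and b[2]<300: print(*b)
cv2.imwrite("pics/c9.png",np.hstack([cv2.resize(t[140:300,170:480,::-1],None,fx=1.7,fy=1.7),cv2.resize(s[280:344,400:464,::-1],(272,272))]))
E
```

```text
pick (0.4256, -0.1212) hit False tip z 0.0056 gap 0.0481 lifted 0.048 t 35.1
placed hit True tip z 0.0755 t 37.8
[745.2 424.9] -0.272 130 28 [180. 153.]
[451.1 362.9] -0.168 121 31 [192. 255.]
[590.  377.2] 0.087 88 84 [192. 206.]
[664.9 253.3] 0.051 196 150 [237. 182.]
[453.6 198.4] -0.726 55 54 [251. 256.]
[462.  119.2] 0.11 125 42 [280. 254.]
[685.1  85.6] -0.036 173 94 [296. 178.]
```

View pics/c9.png

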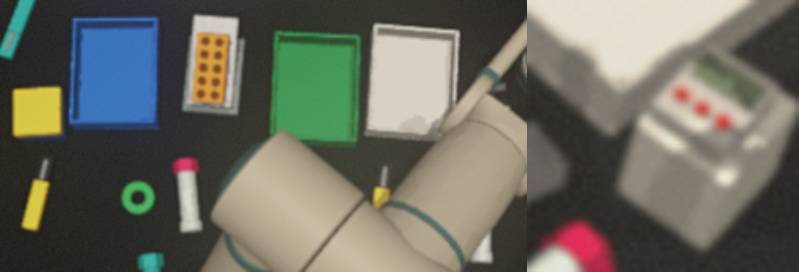

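The rack is on the seat at crop (210,68), and the timer is face up on the block at crop (705,95). Now I'll sort the items, re-detecting each one wherever it's visible.

```bash
cat > sort.py <<'E'
from h import *
TR=dict(blue=(.6617,.2514,.051),white=(.6646,-.2456,-.048),green=(.6472,-.0844,-.002))
def spot(tr,dy):
    x,y,a=TR[tr]; return (x-dy*np.sin(a),y+dy*np.cos(a)),a
def find(xy,a,L,W,z):
    t=manip.read_camera("top"); best=None
    for b in blobs(masks(t)["fg"],z,30):
        d=np.hypot(*(b[0]/1000-xy))
        if abs(b[2]-L)<5 and abs(b[3]-W)<4 and d<.07 and (best is None or d<best[0]): best=(d,b)
    if best: print("seen, moved mm",round(best[0]*1000,1)); return best[1][0]/1000,best[1][1]
    print("not seen, using old"); return np.array(xy),a
K=dict(pen=(122,31,.008,.005,.042,.018,0,.036,.024),tube=(124,42,.017,.008,.048,.02,0,.042,.018),scoop=(148,43,.009,.004,.036,.008,-.005,.026,.018))
def do(kind,xy,a,tr,dy,rz=None):
    L,W,z,zt,op,wmin,dx,rel,rzz=K[kind]; print(kind,tr,dy)
    xy,a=find(xy,a,L,W,z); xy=xy+dx*np.array([np.cos(a),np.sin(a)])
    if not pick(xy,a,zt,op,wmin=wmin): print("MISSED"); return False
    p,b=spot(tr,dy); p=np.array(p)+dx*np.array([np.cos(b),np.sin(b)])
    # keep the tool's turn small: both trays and items lie roughly along x
    place(p,b,rz or rzz,rel); return True
E
python3 - <<'E'
from sort import *
do("tube",(.4315,-.3627),.002,"blue",.025)
do("scoop",(.4348,.0447),-.196,"green",.028)
do("tube",(.4612,.1187),.11,"blue",-.025)
do("pen",(.4518,.3639),-.168,"white",.027)
E
```

```text
tube blue 0.025
not seen, using old
pick [ 0.4315 -0.3627] hit False tip z 0.0086 gap 0.0259 lifted 0.0259 t 41.2
placed hit False tip z 0.0193 t 45.7
scoop green 0.028
seen, moved mm 0.4
pick [0.43029573 0.04567374] hit False tip z 0.0044 gap 0.012 lifted 0.0121 t 49.6
placed hit False tip z 0.0192 t 54.1
tube blue -0.025
not seen, using old
pick [0.4612 0.1187] hit False tip z 0.0085 gap 0.0255 lifted 0.026 t 57.7
placed hit False tip z 0.0193 t 62.4
pen white 0.027
not seen, using old
pick [0.4518 0.3639] hit False tip z 0.0057 gap 0.0217 lifted 0.022 t 65.9
placed hit False tip z 0.0253 t 70.2
```

```bash
python3 - <<'E'
from sort import *
do("pen",(.4642,-.1978),-.085,"white",-.027)
do("scoop",(.4575,-.2854),-.184,"green",-.028)
do("pen",(.4456,-.0404),-.049,"white",0.,.034)
# clear the view to the right, low radius
manip.reach([.3,-.45,.25],pose([.3,-.45,.25],0.)); manip.dwell(.5)
t=manip.read_camera("top"); s=manip.read_camera("side"); cv2.imwrite("pics/top10.png",t[:,:,::-1])
m=masks(t)
print("pink"); [print(*b) for b in blobs(m["pink"],.03,15)]
print("yellow"); [print(*b) for b in blobs(m["yellow"],.016,30)]
print("tape",[b for b in blobs(m["green"],.0095,60) if b[2]<70], manip.read_clock())
cv2.imwrite("pics/v10.png",t[90:470,0:560,::-1])
E
```

```text
pen white -0.027
not seen, using old
pick [ 0.4642 -0.1978] hit False tip z 0.0055 gap 0.0224 lifted 0.0223 t 73.5
placed hit False tip z 0.0258 t 76.5
scoop green -0.028
not seen, using old
pick [ 0.4525844  -0.28448518] hit True tip z 0.0131 gap 0.0001 lifted -0.0005 t 79.7
MISSED
pen white 0.0
seen, moved mm 1.1
pick [ 0.4445 -0.0401] hit False tip z 0.0055 gap 0.022 lifted 0.0221 t 83.5
placed hit False tip z 0.0356 t 86.6
pink
[614.2 271.5] -1.53 34 23 [228. 197.]
[883.8 254.4] 0.373 36 29 [241. 108.]
[617.5 223.7] -1.53 34 20 [245. 196.]
[929.6 199.9] 0.8 32 30 [261.  94.]
[879.3 149.9] 0.061 35 29 [277. 111.]
[922.6  95.7] 0.793 31 30 [297.  97.]
yellow
[590.1 376.3] 0.097 84 83 [191. 205.]
[678.1  92.8] -0.06 112 45 [294. 178.]
[ 664.2 -245. ] 0.005 116 74 [412. 189.]
tape [(array([453.3, 198.1]), np.float64(0.045), 56, 56, array([251., 256.]))] 88.8167
```

View pics/v10.png

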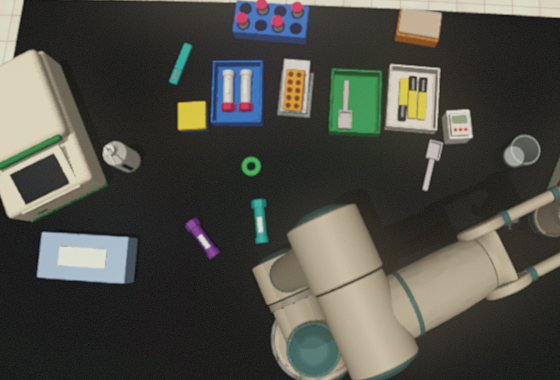

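Everything is sorted except scoop2, which got knocked aside to top (432,255). The fingers came down on it, and it's now fully visible. No third tube is lying on the bench. I'll re-detect the scoop and pick it.

```bash
python3 - <<'E'
from sort import *
t=manip.read_camera("top"); print([b for b in blobs(masks(t)["fg"],.009,60) if 135<b[2]<155 and b[0][0]<560])
do("scoop",(.4575,-.2954),-.2,"green",-.028)
manip.reach([.3,-.45,.25],pose([.3,-.45,.25],0.)); manip.dwell(.5)
t=manip.read_camera("top"); s=manip.read_camera("side")
cv2.imwrite("pics/v11.png",np.hstack([cv2.resize(t[145:285,215:485,::-1],None,fx=1.6,fy=1.6),cv2.resize(s[150:350,270:482,::-1],(340,321))[:224*2,:]][0:1]))
a=cv2.resize(t[145:285,215:485,::-1],(750,389)); 
b=cv2.resize(s[170:350,270:480,::-1],(245,210)); c=np.zeros((600,750,3),np.uint8); c[:389]=a; c[389:599,:245]=b
c[389:599,250:460]=cv2.resize(s[285:335,410:460,::-1],(210,210)); c[389:599,470:720]=cv2.resize(s[170:240,310:393,::-1],(250,210))
cv2.imwrite("pics/v11.png",c)
E
```

```text
[]
scoop green -0.028
not seen, using old
pick [ 0.45259967 -0.29440665] hit False tip z 0.0049 gap 0.012 lifted 0.0118 t 92.4
placed hit True tip z 0.0223 t 95.3
```

View pics/v11.png

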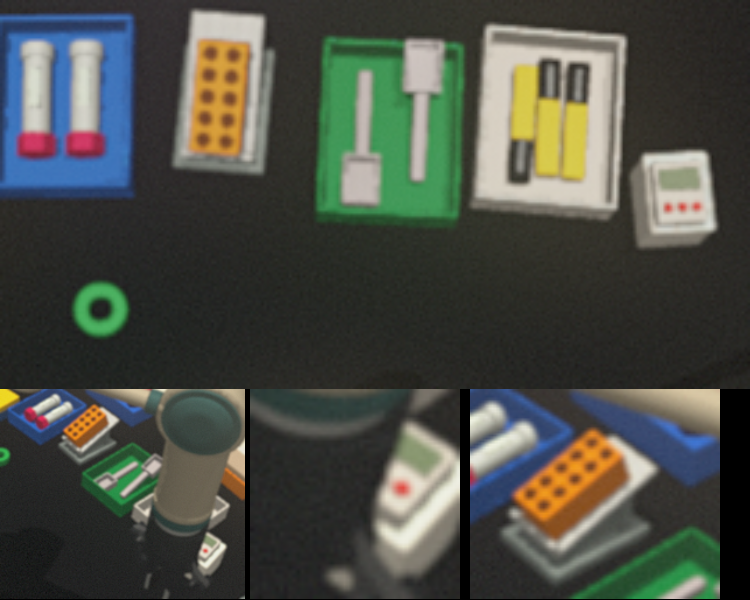

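Tubes, pens, rack and timer look right. The second scoop's bowl, at crop (423,45), overlaps the far rim of the green tray and probably rests on it. I'll grip its handle, lift it slightly and shift it toward the robot.

```bash
python3 - <<'E'
from sort import *
f=lambda x,y,z: ground([[215+x/2.778,145+y/2.778]],z)[0]
bowl,end=f(424,41,.05),f(418,182,.015); a0,b0=f(422,100,.035),f(418,175,.018)
d=a0-b0; a=np.arctan2(d[1],d[0]); g=(a0+b0)/2; print(bowl,end,np.linalg.norm(bowl-end),g,a)
inner=.6472+.085; print("bowl beyond inner face by",bowl[0]-inner)
if pick(g[:2],a,.017,.034,up=.06,wmin=.008):
    p=manip.read_tcp_pos(); sh=min(.035,max(.012,bowl[0]-inner+.012)); print("shift",sh)
    q=p-[sh,0,0]; manip.move_straight(q,speed=.1)
    manip.move_straight([q[0],q[1],.018-TO],speed=.08,force_limit=6); print(manip.read_tcp_pos()[2]+TO)
    manip.command_gripper(.03); manip.move_straight([q[0],q[1],.2],speed=.25)
manip.reach([.3,-.45,.25],pose([.3,-.45,.25],0.)); manip.dwell(.5)
t=manip.read_camera("top"); cv2.imwrite("pics/top12.png",t[:,:,::-1])
G=t[155:230,325:385]; hsv=cv2.cvtColor(G,cv2.COLOR_RGB2HSV); m=np.zeros(t.shape[:2],bool); m[155:230,325:385]=(hsv[...,1]<70)&(hsv[...,2]>110)
for b in blobs(m,.02,40): print(*b)
print(manip.read_clock())
E
```

```text
[ 0.73291645 -0.11487308  0.05      ] [ 0.59520899 -0.11500877  0.015     ] 0.14208576171876489 [ 0.63859914 -0.11502996  0.0265    ] -0.011182376765817988
bowl beyond inner face by 0.0007164486574707807
pick [ 0.63859914 -0.11502996] hit False tip z 0.0168 gap 0.012 lifted 0.0121 t 100.9
shift 0.012716448657470781
0.017229342934852142
[638.5 -54.5] 0.033 143 36 [345. 196.]
[ 657.  -115.2] -0.04 147 41 [367. 187.]
105.325
```

```bash
python3 - <<'E'
from bench import manip
print(manip.finish_job())
E
```

```text
the job is handed in; nothing more can be done
None
```

I handed the job in at about 105 s of the 210 s limit: the rack is on the seat, the timer is on the block, and 2 tubes, 3 pens and 2 scoops are in their trays (no third tube was on the bench); I did not get a verdict back.

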